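# Feed one spacer and slide it onto the sensing pad

### The job

Press the plunger of the spacer feeder all the way down once and let it come back up, so that a single spacer comes out of the front, then push that spacer along the bench with the fingertips until it lies flat and wholly on the round pad of the sensing station. Do not pinch or lift the spacer, leave the other spacers in the feeder, and do not disturb the load cell, screwdriver, jar or scanner.

Things in the scene. Friction and masses are not known exactly. Their poses are not given: they have to be found in the camera images.
- feeder: Grey spacer feeder fixed to the bench, 145 mm long in its x, 55 mm wide. Origin on the bench under the middle of its open-topped square magazine (50 x 55 mm outside, 52 mm high), x level and pointing to the back, z up. The front outlet slot (14 mm high, at bench level) faces the feeder's -x, at x = -25 mm. Behind the magazine is a drive housing (x = 25 to 120 mm, 48 mm high) with a collar to 54 mm, which carries the plunger.
- plunger (a joint): Travel of the feeder's plunger: 0 m up, 0.040 m fully down. A spring returns it: about 3 N to start, about 7 N fully down, and some 2 to 3 N more while it moves (more if pressed fast). Pressing drives a flat pusher bar forward by 2.3 times the travel (93 mm at full travel), which shoves the lowest spacer out of the front; when the plunger comes back up the bar goes back and the stack drops, so that another full press would eject another spacer.
- plunger_top (a point): Centre of the top face of the plunger's round black cap, 34 mm in diameter; 106 mm above the bench when up, 66 mm when fully down; 65 mm behind the feeder's origin along the feeder's x.
- magazine (a point): Point on the bench at the middle of the feeder's magazine (the feeder's origin); spacers in the feeder are centred here within 2 mm.
- outlet (a point): Point on the bench in front of the feeder (89 mm from its origin along its -x) where the centre of a spacer comes to rest after a full press at 50 mm/s or slower; at 150 mm/s it slides about 10 mm farther, at 300 mm/s it shoots some 100 mm or more farther.
- spacer: The lowest spacer of the stack, the one that comes out: a plain aluminium disc 40 mm in diameter and 10 mm thick, about 35 g. Origin at the centre of its underside, z up. It slides on the bench itself.
- spacer_b: Second spacer in the stack, same kind, at first 10 mm above the bench; it drops by 10 mm once the first is out. Must stay in the feeder.
- spacer_c: Third and top spacer in the stack, same kind, at first 20 mm above the bench; drops by 10 mm likewise. Must stay in the feeder.
- station: Sensing station fixed to the bench, either left or right of the feeder: a flat round dark pad, and beyond it (x = 68 to 123 mm of its own x, pointing away from the robot) a white housing 85 mm wide and 24 mm high. Origin at the centre of the pad.
- pad (a point): Centre of the round dark pad, at bench level: 76 mm in diameter, 0.6 mm film level with the bench, no step, so a spacer slides onto it freely from any side.
- load_cell: Bystander: loose round steel load cell, 72 mm in diameter, 42 mm high, 0.6 kg, on the other side of the feeder from the station. Origin at the centre of its underside.
- screwdriver: Bystander: loose screwdriver 170 mm long lying on the bench to the left, roughly along x, about 30 mm high at most.
- jar: Bystander: loose clear jar with a lid, 48 mm in diameter, 60 mm high, standing at the back. Origin at the centre of its underside.
- scanner: Bystander: loose black hand scanner lying at the back, 168 mm long roughly along y, 62 mm wide, 34 mm high. Origin on the bench under its middle.
Mind the look-alikes: they are no part of the job. There is more than one size of the station; the one meant has the size given above.

How it is judged:
On the way, in this order (a step that is already met when the one before it is completed fails the run):
1. the plunger is pressed fully down and drives the lowest spacer out of the feeder (value of joint plunger above 0.036 m and horizontal distance between spacer and magazine above 0.07 m), for 0.02 s.
2. the plunger is back up, with the spacer lying clear of the feeder and not yet on the pad (value of joint plunger below 0.004 m and horizontal distance between spacer and magazine above 0.07 m and height (world z) of spacer below 0.003 m and horizontal distance between spacer and pad above 0.018 m), for 0.02 s.
At the end, for the whole second after the job is handed in: The ejected spacer lies flat and still with its centre within 18 mm of the pad's centre (wholly on the pad); the plunger is up to within 4 mm; the other two spacers sit in the magazine, centred within 8 mm and dropped to the bottom; the bystanders are within 20 mm of where they stood (horizontal distance between spacer and pad below 0.018 m and height (world z) of spacer below 0.003 m and angle between spacer's own z axis and vertical below 0.08 rad and linear speed of spacer below 0.01 m/s and value of joint plunger below 0.004 m and horizontal distance between each of spacer_b, spacer_c and magazine below 0.008 m and height (world z) of spacer_b below 0.004 m and height (world z) of spacer_c below 0.014 m and distance of each of load_cell, screwdriver, jar, scanner from where it was at the start of the episode below 0.02 m); the robot touches nothing.
It fails at once if the spacer is lifted or tipped up (its underside's centre more than 8 mm off the bench) (height (world z) of spacer above 0.008 m).
It fails at once if a second spacer leaves the feeder or is lifted (horizontal distance between any of spacer_b, spacer_c and magazine above 0.02 m or height (world z) of spacer_b above 0.018 m or height (world z) of spacer_c above 0.028 m).
It fails at once if a bystander is pushed more than 20 mm or lifted (distance of any of load_cell, screwdriver, jar, scanner from where it was at the start of the episode above 0.02 m).
It also fails if it takes over 61 s, if anything falls off the work surface, if the arm or the gripper's body presses on something with over 40 N, if the wrist force passes 120 N, or if a joint passes its speed limit or range.

### The arm

A 6-joint arm with a two-finger parallel gripper is mounted at the origin on the work surface. World frame = base frame: x ahead of the robot, y to its left, z up, the work surface at z = 0. Lengths are in m, angles in rad, forces in N, time in s.
With the tool pointing down it reaches from about 0.325 to 0.9 m from the base axis. Payload 6.1 kg.
Tool frame: the origin (TCP) lies midway between the tips of the shut fingers; the grasp point (between the pads) lies 19 mm behind it; z points along the fingers, y is the line along which they close (so a half turn about z gives the same grasp; the last joint's range is limited). The gripper opens to 87 mm and grips with 3 to 60 N. Pads are 19 mm wide; open, the fingers measure 117 mm over their backs; the gripper's body (75 mm by 190 mm) begins 51 mm behind the grasp point.
Start: joints at [1.128, 0.22, 1.526, -0, 1.395, -0.126], TCP at [0.195, 0.594, 0.223] pointing down, gripper open.
Joint ranges: [-2.98, 2.98], [-0.91, 2.08], [0.09, 2.57], [-1.24, 4.39], [0.2, 2.65], [-2.68, 2.68]. Speed limits (rad/s): [2.57, 2.57, 3.01, 3.14, 3.14, 3.14].

### API

Orientations are given as [roll, pitch, yaw] about the fixed x, y, z axes, in that order (R = Rz(yaw) Ry(pitch) Rx(roll)).
In Python, from workcell import env, eyes, workorder gives the robot as it stands.
- The arm moves only by the tool drive_tool, never from a script. Its argument "deltas" is a list that holds one entry, the list of rows, each a list of 7 numbers: the turn, a rotation vector about the tool's x, y, z in units of 6 degrees (1.0 is 6 degrees), then the shift along the tool's x, y, z in units of 30 mm (1.0 is 30 mm), then the finger opening in mm, from 0 to 87. A call has 1 to 20 rows; each row shifts and turns the commanded pose from where the row before left it, along the tool's axes as they then stand; what a row does not reach is not made up. A row lasts 1/10 s, in which the tool goes at most 50 mm and 8.59 degrees, less where a joint would pass 70% of its speed; a pose out of reach is approached as far as the arm can. A call is refused whole if a number of a shift passes 1 or a number of a turn 1, either way. A call with a gripper value outside its range is refused whole. The fingers move at their own pace and stop on an object; "newtons" is the grip in N (left out, the last holds). Time passes only in rows, so rows that do not move let the fingers close. It gives the time, the measured TCP pose, the force, the opening and the grip force at its end, in the units of the state.
- env.state(): the state, without advancing time (a new reading comes with each control period).
- eyes.get_image(name): name is "scene" or "side" or "wrist"; returns the picture (420x560x3 uint8, red, green, blue); there is no depth.
- eyes.camera_model(name): a dict with "intrinsics" (3x3 intrinsics, pixels), "k1" (the pictures are not rectified: a ray, as slopes to the right and down, at radius r is drawn at 1 + k1 r^2 times it, then the intrinsics apply), "R" (3x3) and "t" (3): a world point X has camera coordinates R X + t; the wrist camera has in their place "tool_from_camera" (4x4, takes a point from camera to tool coordinates, whose origin is the TCP and whose axes are the flange's). Camera axes: x right, y down, z forward; pixel columns grow to the right and rows downward; lengths in m; the calibration is good to about 2 mm. A picture is of the moment at which its call begins: read the wrist's pose just before it. camera_model takes no time and is no camera call.
- workorder.job_done(): hands the job in; it is judged then, once.
The state is a dict: "t": time; "joint_pos": joint angles; "qd": joint speeds; "joint_torque": joint torques, N m; "tool_pos": TCP position; "ee_rot": TCP orientation; "wrist_force": force on the tool from outside, world axes, zero at the start; "moment": the same for the moment, N m; "width": finger opening in m; "gripper_force": force on a finger pad.
Only numpy, scipy, OpenCV 4.12 (cv2) and the standard library are available. Lean on these libraries where they do the work, as an engineer would, in place of code of your own. Each camera call takes 0.05 s, during which the arm holds its last target. There are 200 camera calls.

## Working session

There is one attempt and no reset: what is moved stays moved. The work goes in short steps, Python scripts to look and compute and a tool call to move; the robot and the scene stay as the last step left them, time stands still between calls to the robot, and variables do not carry over. Pictures are saved under pics/ and viewed, at most 10 in all, crops included, and the job is handed in when it is done.

Besides the shell and the picture viewer there is one more tool, called by a JSON object that holds its "name" and its "arguments". drive_tool: Moves the arm, as the interface text tells. Its arguments: {"type":"object","properties":{"deltas":{"type":"array"},"newtons":{"type":"number"}},"required":["deltas"]}

```bash
mkdir -p pics
cat > h.py <<'E'
import numpy as np, cv2
from workcell import env, eyes, workorder
def snap(n,f):
    im=eyes.get_image(n); cv2.imwrite('pics/'+f,im[:,:,::-1]); return im
def ray(n,u,v,st=None):
    m=eyes.camera_model(n); K=np.array(m['intrinsics']); k=m['k1']
    d=np.linalg.inv(K)@[u,v,1]; p=d[:2].copy()
    for _ in range(30): p=d[:2]/(1+k*(p@p))
    d=np.array([p[0],p[1],1])
    if 'R' in m:
        R=np.array(m['R']);t=np.array(m['t']); return -R.T@t, R.T@d
    from scipy.spatial.transform import Rotation as Ro
    T=np.array(m['tool_from_camera']); W=np.eye(4); W[:3,:3]=Ro.from_euler('xyz',st['ee_rot']).as_matrix(); W[:3,3]=st['tool_pos']
    C=W@T; return C[:3,3], C[:3,:3]@d
def at(n,u,v,z=0,st=None):
    o,d=ray(n,u,v,st); return np.round(o+d*(z-o[2])/d[2],4)
E
python3 - <<'E'
from h import *
print(env.state())
for n in('scene','side','wrist'):
    m=eyes.camera_model(n); print({k:np.round(v,3).tolist() for k,v in m.items()})
a=snap('scene','s0.png'); b=snap('side','d0.png')
E
```

```text
{'t': 0.0, 'joint_pos': array([ 1.12791795e+00,  2.21252575e-01,  1.52765996e+00, -2.44372286e-05,
        1.39469958e+00, -1.26080168e-01]), 'qd': array([-0.00040232, -0.00087074,  0.00120625,  0.0006933 ,  0.00029816,
        0.00062068]), 'joint_torque': array([ 7.55325491e-04, -4.94600737e+01, -3.87383616e+01,  7.00356136e-02,
        5.70652820e-02, -1.33442504e-04]), 'tool_pos': array([0.19442319, 0.59330806, 0.22139503]), 'ee_rot': array([-3.13958620e+00, -2.30079710e-04,  2.82479852e+00]), 'wrist_force': array([-0.20208207, -0.81823134,  0.25869139]), 'moment': array([-0.02197335, -0.07432751, -0.02993242]), 'gripper_force': 0.0, 'width': 0.08716971376684692}
{'intrinsics': [[473.456, 0.0, 276.754], [0.0, 473.456, 216.647], [0.0, 0.0, 1.0]], 'k1': -0.089, 'R': [[0.307, 0.952, -0.009], [0.523, -0.177, -0.834], [-0.795, 0.251, -0.552]], 't': [-0.193, -0.15, 1.74]}
{'intrinsics': [[469.018, 0.0, 279.291], [0.0, 469.018, 209.976], [0.0, 0.0, 1.0]], 'k1': -0.116, 'R': [[0.758, -0.652, 0.018], [-0.495, -0.592, -0.636], [0.425, 0.473, -0.772]], 't': [-0.353, 0.321, 0.972]}
{'intrinsics': [[301.444, 0.0, 279.274], [0.0, 301.444, 210.916], [0.0, 0.0, 1.0]], 'k1': -0.007, 'tool_from_camera': [[-0.0, -0.959, -0.282, 0.08], [1.0, -0.0, -0.001, -0.001], [0.001, -0.282, 0.959, -0.163], [0.0, 0.0, 0.0, 1.0]]}
```

View pics/s0.png

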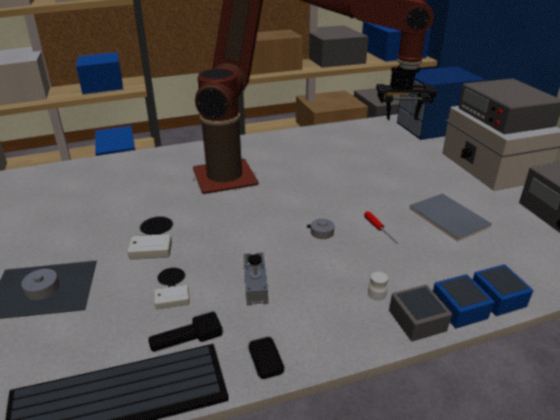

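View pics/d0.png

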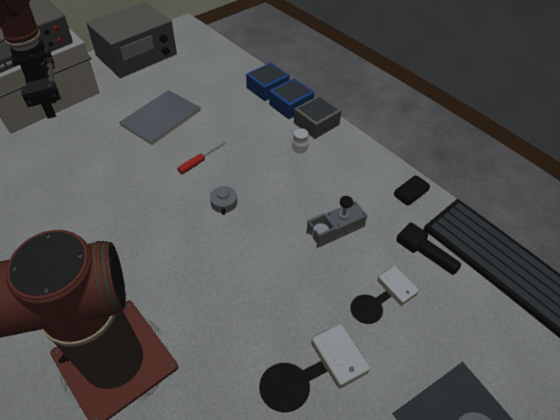

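The scene image shows the feeder near (255,278), with its plunger cap at (255,260). The load cell is at (322,228), the screwdriver at (380,227), the jar at (378,286) and the scanner at (185,332).

There are two station candidates: a larger pad at scene (157,226) / side (285,387), and a smaller pad at scene (172,277) / side (366,308). I'll measure both in enlarged crops.

Run:
```python
from h import *
b=cv2.imread('pics/d0.png'); a=cv2.imread('pics/s0.png')
cv2.imwrite('pics/c1.png',cv2.resize(b[180:420,250:510],(780,720)[:2],interpolation=cv2.INTER_CUBIC)[:600])
cv2.imwrite('pics/c2.png',cv2.resize(a[205:345,120:300],(771,600),interpolation=cv2.INTER_CUBIC))
for n,pts in(('side',[(259,387),(310,387),(285,362),(285,412),(350,308),(383,308),(366,295),(366,322)]),('scene',[(140,226),(173,226),(157,217),(157,234),(158,277),(186,277)])):
    print(n,[at(n,*p)[:2].tolist() for p in pts])
```

```text
side [[0.2033, -0.2407], [0.283, -0.3086], [0.2794, -0.2346], [0.2106, -0.3136], [0.4766, -0.2346], [0.5345, -0.2845], [0.5295, -0.2355], [0.4788, -0.2829]]
scene [[0.2336, -0.3226], [0.267, -0.2232], [0.1989, -0.2659], [0.2946, -0.2758], [0.4986, -0.2946], [0.5223, -0.2221]]
```

View pics/c1.png

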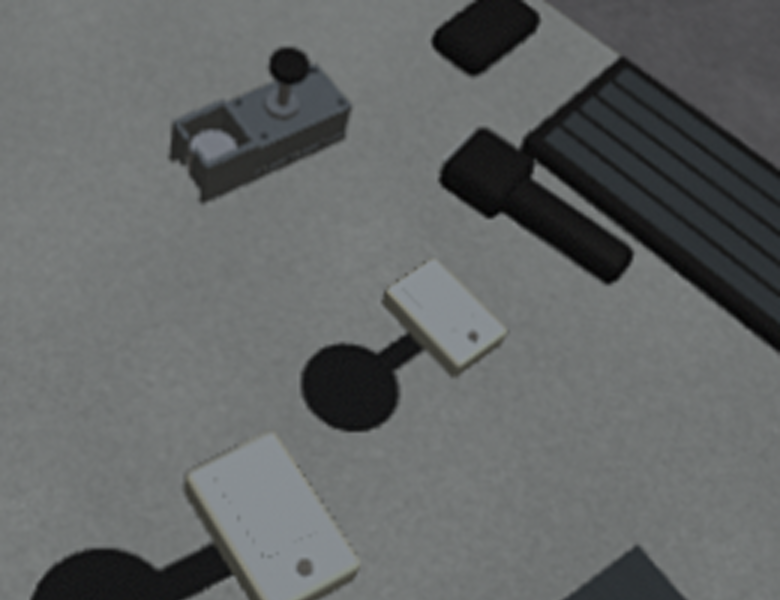

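View pics/c2.png

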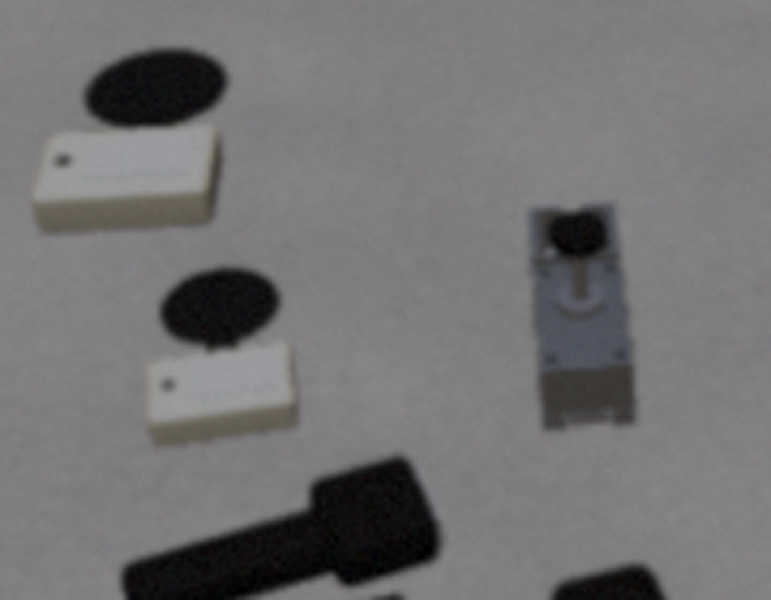

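Both views agree: the smaller pad is about 76 mm across and the other about 105 mm. The target is the pad at side (366.7,309.3) / scene (171.4,276.4). In the crops the feeder's corners and cap are also readable, with the cap at c1 (289,64) and c2 (578,234).

Run:
```python
from h import *
c1=lambda u,v,z:at('side',u/3+250-.33,v/3+180-.33,z).tolist()
c2=lambda u,v,z:at('scene',u/4.283+120-.4,v/4.283+205-.4,z).tolist()
print('pad',c1(350,388,0),c2(220,306,0))
print('padedges',c1(301,388,0),c1(399,388,0),c1(350,344,0),c1(350,432,0))
print('cap', c1(289,64,.102),c2(578,234,.102))
print('side front botR',c1(205,202,0),'back botR',c1(347,135,0),'backtopR',c1(350,103,.048),'backtopL',c1(315,68,.048),'magfrontL',c1(174,124,.052),'magfrontR',c1(197,163,.052))
print('scene backbot',c2(545,428,0),c2(633,421,0),'backtop',c2(541,370,.048),c2(634,363,.048),'magfront',c2(530,207,.052),c2(615,205,.052))
print('stn hous',c1(432,258,.024),c1(384,292,.024),c1(456,370,.024),c1(506,327,.024))
print('lc',at('side',223,195,.042),at('scene',322,225,.042),'scr tip',at('side',225,144,.01),at('side',181,168,0.015),'jar',at('side',300,133,.06),'scan',at('side',401,233,.03),at('side',415,228,.03))
```

```text
pad [0.5033, -0.261, 0.0] [0.5056, -0.2604, 0.0]
padedges [0.4747, -0.2364, 0.0] [0.5319, -0.2858, 0.0] [0.5314, -0.2348, -0.0] [0.4763, -0.2862, 0.0]
cap [0.6281, -0.0558, 0.102] [0.631, -0.0569, 0.102]
side front botR [0.5379, -0.0639, 0.0] back botR [0.6816, -0.0924, 0.0] backtopR [0.6754, -0.0912, 0.048] backtopL [0.6808, -0.0454, 0.048] magfrontL [0.5439, -0.0144, 0.052] magfrontR [0.5309, -0.0556, 0.052]
scene backbot [0.6752, -0.0932, 0.0] [0.6858, -0.0427, 0.0] backtop [0.6778, -0.094, 0.048] [0.6889, -0.042, 0.048] magfront [0.5346, -0.063, 0.052] [0.5495, -0.0119, 0.052]
stn hous [0.6259, -0.2314, 0.024] [0.5728, -0.2274, 0.024] [0.5633, -0.3095, 0.024] [0.6218, -0.311, 0.024]
lc [0.4391 0.1955 0.042 ] [0.4662 0.1934 0.042 ] scr tip [0.578  0.3792 0.01  ] [0.4205 0.3743 0.015 ] jar [0.7427 0.2325 0.06  ] scan [ 0.7106 -0.1814  0.03  ] [ 0.7505 -0.1945  0.03  ]
```

The feeder yaw is about -0.21, with the cap at (0.6295,-0.0563). That puts the magazine near (0.566,-0.043) and the outlet near (0.479,-0.024). The pad is at (0.5045,-0.2605). First I turn the tool to yaw 1.678 so that its -x points along the push, and shut the fingers.

{"name": "drive_tool", "arguments": {"deltas": [[[0, 0, 0.995, 0, 0, 0, 0], [0, 0, 0.995, 0, 0, 0, 0], [0, 0, 0.995, 0, 0, 0, 0], [0, 0, 0.995, 0, 0, 0, 0], [0, 0, 0.995, 0, 0, 0, 0], [0, 0, 0.995, 0, 0, 0, 0], [0, 0, 0.995, 0, 0, 0, 0], [0, 0, 0.995, 0, 0, 0, 0], [0, 0, 0.995, 0, 0, 0, 0], [0, 0, 0.995, 0, 0, 0, 0], [0, 0, 0.995, 0, 0, 0, 0]]]}}

```text
t: 1.2
tool_pos: [0.1945, 0.5936, 0.2219]
ee_rot: [-3.141, 0.001, 1.674]
wrist_force: [-0.6, 0.3, 0.3]
width: 0.0074
gripper_force: 0.0
```

{"name": "drive_tool", "arguments": {"deltas": [[[0, 0, 0, -1, 0.5, 0, 0], [0, 0, 0, -1, 0.5, 0, 0], [0, 0, 0, -1, 0.5, 0, 0], [0, 0, 0, -1, 0.5, 0, 0], [0, 0, 0, -1, 0.5, 0, 0], [0, 0, 0, -1, 0.5, 0, 0], [0, 0, 0, -1, 0.5, 0, 0], [0, 0, 0, -1, 0.5, 0, 0], [0, 0, 0, -1, 0.5, 0, 0], [0, 0, 0, -1, 0.5, 0, 0], [0, 0, 0, -1, 0.5, 0, 0], [0, 0, 0, -1, 0.5, 0, 0], [0, 0, 0, -1, 0.5, 0, 0], [0, 0, 0, -1, 0.5, 0, 0], [0, 0, 0, -1, 0.5, 0, 0], [0, 0, 0, -1, 0.5, 0, 0], [0, 0, 0, -1, 0.5, 0, 0], [0, 0, 0, -1, 0.5, 0, 0], [0, 0, 0, -1, 0.5, 0, 0], [0, 0, 0, 0, 0, 0, 0]]]}}

```text
t: 3.2
tool_pos: [0.5407, 0.0546, 0.222]
ee_rot: [-3.141, 0.001, 1.675]
wrist_force: [-0.4, -0.3, 0.1]
width: 0.0002
gripper_force: 0.0
```

{"name": "drive_tool", "arguments": {"deltas": [[[0, 0, 0, -1, 0.64, 0, 0], [0, 0, 0, -1, 0.64, 0, 0], [0, 0, 0, -1, 0.64, 0, 0], [0, 0, 0, -1, 0.64, 0, 0], [0, 0, 0, 0, 0, 1, 0], [0, 0, 0, 0, 0, 1, 0], [0, 0, 0, 0, 0, 0.5, 0], [0, 0, 0, 0, 0, 0, 0]]]}}

```text
t: 4.0
tool_pos: [0.6262, -0.0521, 0.1441]
ee_rot: [-3.136, -0.002, 1.679]
wrist_force: [-0.9, -0.4, 0.1]
width: 0.0006
gripper_force: 0.0
```

Run:
```python
from h import *
st=env.state(); print(st['tool_pos'],st['ee_rot'])
w=snap('wrist','w1.png'); s=snap('side','d1.png'); c=snap('scene','s1.png')
f=lambda im,x,y,W,H:cv2.resize(im[y:y+H,x:x+W],(400,300),interpolation=cv2.INTER_CUBIC)
im=np.vstack([np.hstack([cv2.resize(w,(400,300)),f(s,280,130,120,90)]),np.hstack([f(c,200,205,120,90),f(s,240,150,240,180)])])
cv2.imwrite('pics/m1.png',im[:,:,::-1])
```

```text
[ 0.62624192 -0.05208167  0.14414474] [-3.13554177e+00 -2.10562110e-03  1.67911422e+00]
```

View pics/m1.png

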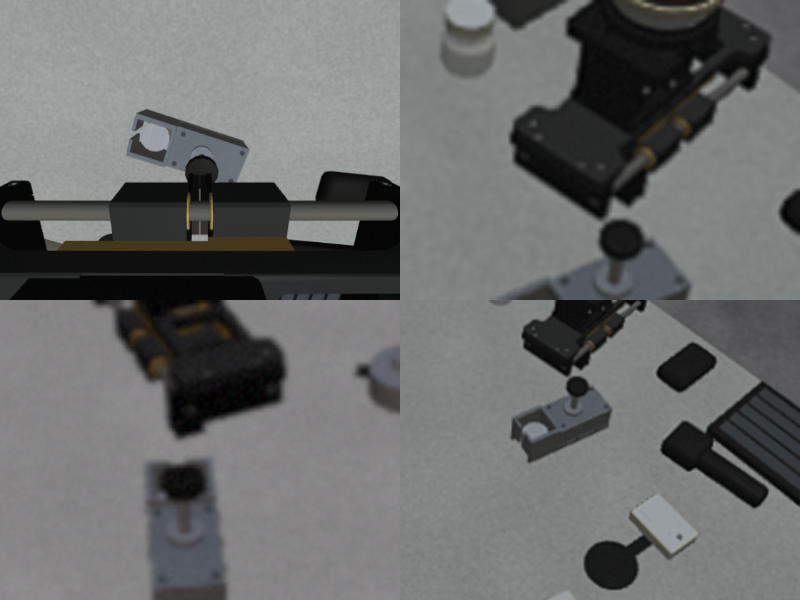

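The wrist view (at 400 px width) shows the cap under the shut fingertips. Its left and right edges are at about 185 and 218, its far edge is at row ~154, and the magazine opening is at (153,137). I'll check the offset before pressing.

Run:
```python
from h import *
st=env.state()
for z in(.106,.1): print(at('wrist',185*1.4,165*1.4,z,st),at('wrist',218*1.4,165*1.4,z,st),at('wrist',202*1.4,154*1.4,z,st))
print('mag corners top',[at('wrist',u*1.4,v*1.4,.052,st).tolist() for u,v in((138,111),(127,153),(247,146))])
print('backL,housing',at('wrist',247*1.4,146*1.4,.048,st), 'tip pix rows')
```

```text
[ 0.6128 -0.0527  0.106 ] [ 0.6461 -0.0491  0.106 ] [ 0.6286 -0.0392  0.106 ]
[ 0.6126 -0.055   0.1   ] [ 0.6469 -0.0513  0.1   ] [ 0.6289 -0.0411  0.1   ]
mag corners top [[0.5492, -0.0108, 0.052], [0.5368, -0.0649, 0.052], [0.6859, -0.0395, 0.052]]
backL,housing [ 0.687  -0.0405  0.048 ] tip pix rows
```

{"name": "drive_tool", "arguments": {"deltas": [[[0, 0, 0, -0.14, 0.1, 0.5, 0], [0, 0, 0, 0, 0, 0.5, 0], [0, 0, 0, 0, 0, 0.15, 0], [0, 0, 0, 0, 0, 0.15, 0], [0, 0, 0, 0, 0, 0.15, 0], [0, 0, 0, 0, 0, 0.15, 0], [0, 0, 0, 0, 0, 0.15, 0], [0, 0, 0, 0, 0, 0.15, 0], [0, 0, 0, 0, 0, 0.15, 0], [0, 0, 0, 0, 0, 0.15, 0], [0, 0, 0, 0, 0, 0.15, 0], [0, 0, 0, 0, 0, 0, 0]]]}}

```text
t: 5.35
tool_pos: [0.6318, -0.0569, 0.0774]
ee_rot: [-3.141, -0.0, 1.679]
wrist_force: [-3.3, 1.0, 5.6]
width: 0.0006
gripper_force: 2.5
```

{"name": "drive_tool", "arguments": {"deltas": [[[0, 0, 0, 0, 0, 0.13, 0], [0, 0, 0, 0, 0, 0.13, 0], [0, 0, 0, 0, 0, 0.13, 0], [0, 0, 0, 0, 0, 0, 0]]]}}

```text
t: 5.75
tool_pos: [0.6323, -0.057, 0.0665]
ee_rot: [3.141, 0.0, 1.679]
wrist_force: [-3.8, 0.5, 6.5]
width: 0.0003
gripper_force: 3.2
```

{"name": "drive_tool", "arguments": {"deltas": [[[0, 0, 0, 0, 0, 0.07, 0], [0, 0, 0, 0, 0, 0.03, 0], [0, 0, 0, 0, 0, 0, 0]]]}}

```text
t: 6.05
tool_pos: [0.6325, -0.057, 0.0662]
ee_rot: [3.141, 0.0, 1.679]
wrist_force: [-12.1, 1.8, 22.1]
width: 0.0007
gripper_force: 11.1
```

The stop is reached: force jumped to 22 N at z = 0.066. Next I release upward and move behind the outlet.

{"name": "drive_tool", "arguments": {"deltas": [[[0, 0, 0, 0, 0, -0.25, 0], [0, 0, 0, 0, 0, -0.25, 0], [0, 0, 0, 0, 0, -0.25, 0], [0, 0, 0, 0, 0, -0.25, 0], [0, 0, 0, 0, 0, -0.25, 0], [0, 0, 0, 0, 0, -0.25, 0], [0, 0, 0, 0, 0, -0.5, 0], [0, 0, 0, 0, 0, -1, 0], [0, 0, 0, 0, 0, -1, 0], [0, 0, 0, 0.63, -0.99, 0, 25], [0, 0, 0, 0.63, -0.99, 0, 25], [0, 0, 0, 0.63, -0.99, 0, 25], [0, 0, 0, 0.63, -0.99, 0, 25], [0, 0, 0, 0.63, -0.99, 0, 25], [0, 0, 0, 0, 0, 0, 25], [0, 0, 0, 0, 0, 0, 25]]]}}

```text
t: 7.65
tool_pos: [0.4746, 0.0211, 0.1834]
ee_rot: [3.139, 0.001, 1.679]
wrist_force: [-0.2, -0.0, -0.5]
width: 0.0251
gripper_force: 0.0
```

Run:
```python
from h import *
st=env.state(); print(st['tool_pos'],st['ee_rot'],st['width'],st['wrist_force'])
w=snap('wrist','w2.png'); s=snap('side','d2.png'); c=snap('scene','s2.png')
f=lambda im,x,y,W,H:cv2.resize(im[y:y+H,x:x+W],(400,300),interpolation=cv2.INTER_CUBIC)
im=np.vstack([np.hstack([cv2.resize(w,(400,300)),f(s,250,175,120,90)]),np.hstack([f(c,200,225,120,90),f(s,200,150,240,180)])])
cv2.imwrite('pics/m2.png',im[:,:,::-1])
```

```text
[0.47461256 0.02111153 0.1834259 ] [3.13944762e+00 6.61929172e-04 1.67938038e+00] 0.025104361202275615 [-0.22599395 -0.04445042 -0.4665759 ]
```

View pics/m2.png

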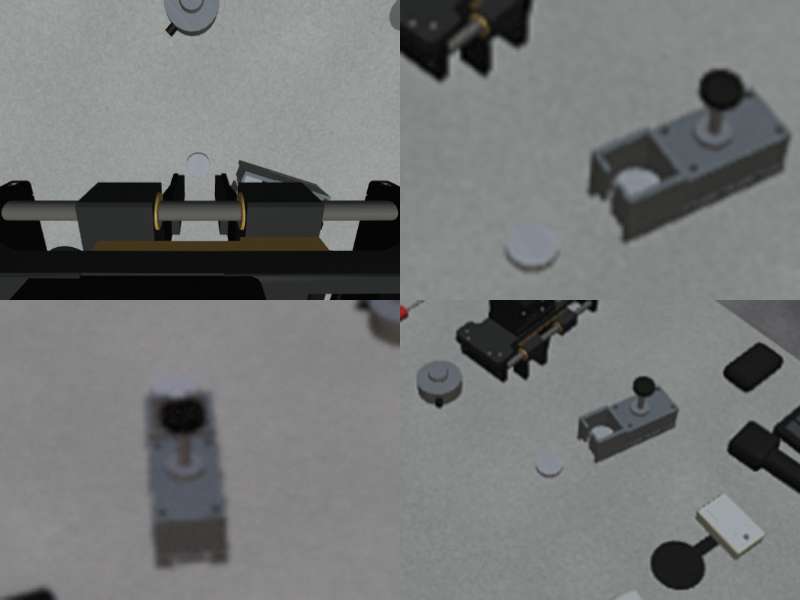

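The spacer is out, with its top centre at about (132,243) in the top-right panel, and the plunger is up. Next: its position.

Run:
```python
from h import *
st=env.state()
print(at('side',250+132/3.333-.3,175+243/3.333-.3,.01), at('wrist',198*1.4,153*1.4,.01,st),at('wrist',187*1.4,163*1.4,.01,st),at('wrist',209.5*1.4,163*1.4,.01,st))
```

```text
[ 0.4768 -0.0241  0.01  ] [ 0.4738 -0.0052  0.01  ] [ 0.4575 -0.0244  0.01  ] [ 0.4945 -0.0204  0.01  ]
```

{"name": "drive_tool", "arguments": {"deltas": [[[0, 0, -0.1, 0, -0.12, 0.5, 25], [0, 0, 0, 0, 0, 1, 25], [0, 0, 0, 0, 0, 1, 25], [0, 0, 0, 0, 0, 1, 25], [0, 0, 0, 0, 0, 1, 25], [0, 0, 0, 0, 0, 0.8, 25], [0, 0, 0, 0, 0, 0.4, 25], [0, 0, 0, 0, 0, 0, 25], [0, 0, 0, 0, 0, 0, 25]]]}}

```text
t: 8.7
tool_pos: [0.4711, 0.0204, 0.0116]
ee_rot: [3.142, 0.0, 1.689]
wrist_force: [0.4, -0.1, 0.2]
width: 0.0248
gripper_force: 0.0
```

{"name": "drive_tool", "arguments": {"deltas": [[[0, 0, 0, 0, 0, 0.24, 25], [0, 0, 0, -0.25, 0, 0, 25], [0, 0, 0, -0.25, 0, 0, 25], [0, 0, 0, -0.3, 0, 0, 25], [0, 0, 0, -0.35, 0, 0, 25], [0, 0, 0, -0.35, 0, 0, 25], [0, 0, 0, -0.35, 0, 0, 25], [0, 0, 0, -0.35, 0, 0, 25], [0, 0, 0, -0.35, 0, 0, 25], [0, 0, 0, -0.35, 0, 0, 25], [0, 0, 0, -0.35, 0, 0, 25], [0, 0, 0, -0.35, 0, 0, 25], [0, 0, 0, -0.35, 0, 0, 25], [0, 0, 0, -0.35, 0, 0, 25], [0, 0, 0, -0.35, 0, 0, 25], [0, 0, 0, -0.35, 0, 0, 25], [0, 0, 0, -0.35, 0, 0, 25], [0, 0, 0, -0.3, 0, 0, 25], [0, 0, 0, -0.2, 0, 0, 25], [0, 0, 0, -0.1, 0, 0, 25]]]}}

```text
t: 10.7
tool_pos: [0.4918, -0.1573, 0.0041]
ee_rot: [3.142, 0.0, 1.689]
wrist_force: [-0.1, 0.5, 1.1]
width: 0.025
gripper_force: 0.4
```

Run:
```python
from h import *
st=env.state(); print(st['tool_pos'],st['ee_rot'],st['width'],st['wrist_force'])
w=snap('wrist','w3.png'); s=snap('side','d3.png')
f=lambda im,x,y,W,H:cv2.resize(im[y:y+H,x:x+W],(400,300),interpolation=cv2.INTER_CUBIC)
cv2.imwrite('pics/m3.png',np.hstack([cv2.resize(w,(400,300)),f(s,310,245,120,90)])[:,:,::-1])
```

```text
[ 0.49183943 -0.15734302  0.00412501] [3.14158829e+00 1.33286469e-05 1.68854107e+00] 0.025011717239835786 [-0.1012346   0.47081681  1.1228303 ]
```

View pics/m3.png

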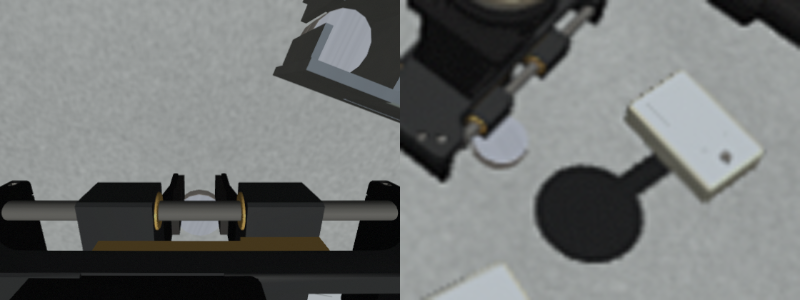

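The disc is nested against both fingertips, and the pad is straight ahead. I'll finish the push, back off and lift clear.

{"name": "drive_tool", "arguments": {"deltas": [[[0, 0, 0, -0.2, 0, 0, 25], [0, 0, 0, -0.3, 0, 0, 25], [0, 0, 0, -0.35, 0, 0, 25], [0, 0, 0, -0.35, 0, 0, 25], [0, 0, 0, -0.35, 0, 0, 25], [0, 0, 0, -0.35, 0, 0, 25], [0, 0, 0, -0.3, 0, 0, 25], [0, 0, 0, -0.2, 0, 0, 25], [0, 0, 0, -0.15, 0, 0, 25], [0, 0, 0, -0.05, 0, 0, 25], [0, 0, 0, 0, 0, 0, 25]]]}}

```text
t: 11.9
tool_pos: [0.501, -0.2342, 0.0041]
ee_rot: [-3.141, -0.0, 1.689]
wrist_force: [0.3, 0.1, 0.2]
width: 0.0252
gripper_force: 0.0
```

{"name": "drive_tool", "arguments": {"deltas": [[[0, 0, 0, 0.3, 0, 0, 25], [0, 0, 0, 0.7, 0, 0, 25], [0, 0, 0, 1, 0, 0, 25], [0, 0, 0, 0, 0, -1, 25], [0, 0, 0, 0, 0, -1, 25], [0, 0, 0, 0, 0, -1, 25], [0, 0, 0, 1, 0, -1, 25], [0, 0, 0, 1, 0, -1, 25], [0, 0, 0, 1, 0, -1, 25], [0, 0, 0, 0, 0, 0, 25], [0, 0, 0, 0, 0, 0, 25]]]}}

```text
t: 13.0
tool_pos: [0.4835, -0.0843, 0.1848]
ee_rot: [3.14, 0.001, 1.691]
wrist_force: [-0.8, 0.4, -0.8]
width: 0.0247
gripper_force: 0.0
```

Run:
```python
from h import *
st=env.state(); print(st['tool_pos'],st['ee_rot'],st['width'],st['wrist_force'])
s=snap('side','d4.png'); c=snap('scene','s4.png')
f=lambda im,x,y,W,H:cv2.resize(im[y:y+H,x:x+W],(400,300),interpolation=cv2.INTER_CUBIC)
cv2.imwrite('pics/m4.png',np.vstack([np.hstack([f(c,140,245,80,60),f(s,320,270,80,60)]),np.hstack([f(c,140,150,280,210),f(s,180,100,280,210)])])[:,:,::-1])
```

```text
[ 0.483525   -0.08426965  0.1847589 ] [3.13986499e+00 1.09635089e-03 1.69142978e+00] 0.024704037597410865 [-0.80497635  0.3599846  -0.75679176]
```

View pics/m4.png

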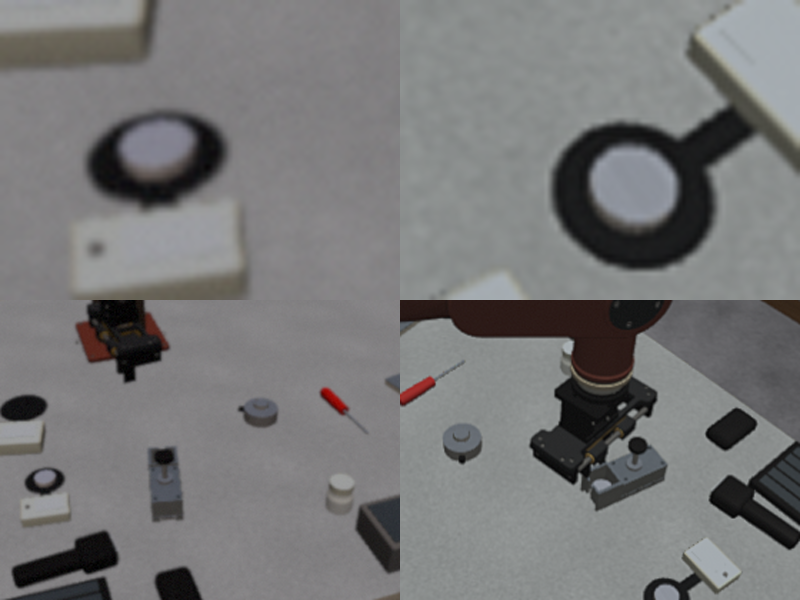

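The spacer lies on the pad, nearly centred: disc at (634,187) against pad (634,195) in the side crop. The plunger is up, the bystanders haven't moved, and the arm is clear. I'm handing the job in.

```bash
python3 -c "
from h import *
print(workorder.job_done())"
```

```text
the job is handed in; nothing more can be done
None
```

I pressed the plunger fully down once and let it come back up, then pushed the ejected spacer onto the 76 mm pad, where the last pictures show it flat and nearly centred with no bystander visibly moved; the job is handed in, but it returned no verdict.

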